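# Load the dried crucible tray into the spring magazine

## Robot

A 6-joint arm with a two-finger parallel gripper is mounted at the origin on a cart in front of the work surface, level with it; the furniture and walls round the work are solid. World frame = base frame: x ahead of the robot, y to its left, z up, the work surface at z = 0. Lengths are in m, angles in rad, forces in N, time in s.
With the tool pointing down it reaches from about 0.3 to 0.775 m from the base axis. Payload 14.6 kg.
Tool frame: the origin (TCP) lies midway between the tips of the shut fingers; the grasp point (between the pads) lies 19 mm behind it; z points along the fingers, y is the line along which they close (so a half turn about z gives the same grasp; the last joint's range is limited). The gripper opens to 94 mm and grips with 3 to 60 N. Pads are 16 mm wide; open, the fingers measure 119 mm over their backs; the gripper's body (75 mm by 177 mm) begins 78 mm behind the grasp point.
Start: joints at [1.225, 0.3, 1.521, -0, 1.321, -0.067], TCP at [0.151, 0.529, 0.18] pointing down, gripper open.
Joint ranges: [-3.03, 3.03], [-0.79, 2.21], [0.23, 2.52], [-1.04, 4.18], [0, 3.07], [-2.55, 2.55]. Speed limits (rad/s): [2.22, 2.22, 2.57, 3.14, 3.14, 3.14].

## Interface

Orientations are given as [roll, pitch, yaw] about the fixed x, y, z axes, in that order (R = Rz(yaw) Ry(pitch) Rx(roll)).
In Python, from station import * gives the robot as it stands.
- The arm moves only by the tool send_rows, never from a script. Its argument "targets" is a list of rows, each an object of numbers: "x", "y", "z": the shift along the world's x, y, z in units of 0.2 m (1.0 is 0.2 m); "spin": the turn about the world's z in units of pi/2 rad (1.0 is pi/2 rad); "claw": the finger opening in mm, from 0 to 94. A call has 1 to 20 rows; each row shifts and turns the commanded pose from where the row before left it; what a row does not reach is not made up. A row lasts 1/10 s, in which the tool goes at most 50 mm and 8.59 degrees, less where a joint would pass 70% of its speed; a pose out of reach is approached as far as the arm can. A call with a number of a shift or a turn outside -1 to 1 is refused whole. A call with a gripper value outside its range is refused whole. The fingers move at their own pace and stop on an object; "force" is the grip in N (left out, the last holds). Time passes only in rows, so rows that do not move let the fingers close. It gives the time, the measured TCP pose, the force, the opening and the grip force at its end, in the units of the state.
- get_obs(): the state, without advancing time (a new reading comes with each control period).
- camera(name): name is "scene" or "top" or "wrist"; returns the picture (384x512x3 uint8, blue, green, red); there is no depth.
- camera_model(name): a dict with "fovy" (degrees; the focal length in pixels is half the picture's height over the tangent of half this angle, whatever the lens; pixels are square), "cx", "cy" (the principal point, pixels), "T" (4x4, takes a point from camera to world coordinates). Camera axes: x right, y down, z forward; pixel columns grow to the right and rows downward; lengths in m; the calibration is good to about 2 mm. The wrist camera is an equidistant fisheye: a pixel r from the principal point sees the ray r / f radians off the axis. A picture is of the moment at which its call begins: read the wrist's pose just before it. camera_model takes no time and is no camera call; for the wrist camera it gives the pose at the moment of the call.
- hand_in(): hands the job in; it is judged then, once.
The state is a dict: "time_s": time; "qpos": joint angles; "joint_vel": joint speeds; "tau": joint torques, N m; "ee_pos": TCP position; "eef_rot": TCP orientation; "force": force on the tool from outside, world axes, zero at the start; "moment": the same for the moment, N m; "grip_width": finger opening in m; "grip_force": force on a finger pad.
Only numpy, scipy, OpenCV 4.12 (cv2) and the standard library are available. Lean on these libraries where they do the work, as an engineer would, in place of code of your own. Each camera call takes 0.05 s, during which the arm holds its last target. There are 200 camera calls.

## Task

Take the blue crucible tray out of the drying rack, lay it flat on the bench with its pockets up and let go of it, then take it across its width and lay it in the spring magazine on top of the grey tray. Press it gently down against the spring, without ramming the pile against the bottom, until both red catches have sprung out over it and hold the pile down; leave the grey trays in their places and the timer, tin and screwdriver alone.

Things in the scene. Friction and masses are not known exactly. Their poses are not given: they have to be found in the camera images.
- blue_tray: blue open tray, 120 (x) x 60 (y) x 20 (z) mm, 150 g; origin at centre of underside, z points out of the open side. Two pockets; between them a solid bar, 24 mm wide in x and as high as the rim, can be pressed on. Starts on its long edge in a rack slot: x along the slot, z level, edges 10 and 70 mm above the bench. Stood so on the bench it stays up and can be pushed over
- grey_tray: grey tray like the blue one (same size and axes), on edge in the other slot of the rack, its middle 75 mm from the blue tray's; to be left there
- loaded_tray: grey tray like the blue one (same size and axes), already lying in the magazine, pockets up, its rim held down by the two catches
- rack: white drying rack, fixed, 150 x 150 x 10 mm plate, origin at the centre of its underside; two slots along its x at y = +-37.5 mm, each between two pairs of 6 mm steel pins (at x = +-48 mm, gap 23 mm, tops 41 mm above the bench)
- magazine: white fixed spring magazine, housing 190 (x) x 96 (y) x 40 mm; origin under its centre, on the bench. Four corner posts, 120 mm high, flared tips to 131 mm, bound a well 123 (x) x 63 (y) mm; its long sides are open between the posts (83 mm) for fingers. At each short end a catch in a block 109 mm high, reaching 104 mm from the middle
- well (a point): point on the magazine's vertical centre line, 94 mm above the bench, level with the undersides of the catches: the rim of a tray held in the magazine lies here; axes as the magazine's. A tray laid in from above comes to rest on the catches' slopes, its underside 8 to 12 mm above this point
- platform (a joint): sprung platform under the pile, m: 0 with one tray held under the catches, grows downward; 0.020 with two trays held; hard stop at 0.025. Its spring pushes up with 12 N at 0 and 17 N at 0.020. Pressing a tray past the catches and down takes about 8 to 14 N
- latch_near (a joint): red sprung catch at the magazine's -x end, m: 0 sprung out, its nose 5 mm over the tray's end (22 mm wide, sloped on top, flat below); grows as it is pushed back, to 0.010. A tray pressed down pushes it back about 5 mm; it springs out again once the rim is below it
- latch_far (a joint): the same at the magazine's +x end
- timer: white timer standing on the bench, 38 x 64 x 62 mm, origin under its centre; leave alone
- seal_tin: round tin, 62 mm across, 22 mm high, origin under its centre; leave alone
- screwdriver: screwdriver with a red handle lying on the bench, 25 x 183 x 22 mm, long along its y, origin under its centre; leave alone
There are look-alikes about, which are no part of the job. Leave any yellow look-alike of the blue_tray alone.

How it is judged:
On the way:
1. the blue tray lies flat on the bench, pockets up, let go (angle between blue_tray's own z axis and vertical below 0.1 rad and height (world z) of blue_tray below 0.006 m and contact force between the fingers and blue_tray below 0.1 N and linear speed of blue_tray below 0.03 m/s), for 0.2 s.
At the end, for the whole second after the job is handed in: Blue tray at rest in the magazine, pockets up, level within 0.06 rad, within 6 mm of the well's middle, underside 17 to 26 mm below the well point; both catches out within 2 mm, platform down over 16 mm, first grey tray level under it; the other grey tray within 15 mm of its start (z of blue_tray in the frame of well between -0.026 and -0.017 m and horizontal distance between each of blue_tray, loaded_tray and well below 0.006 m and angle between each of blue_tray, loaded_tray's own z axis and vertical below 0.06 rad and value of joint each of latch_near, latch_far below 0.002 m and value of joint platform above 0.016 m and z of loaded_tray in the frame of well below -0.036 m and linear speed of blue_tray below 0.01 m/s and distance of grey_tray from where it was at the start of the episode below 0.015 m); the robot touches nothing.
It fails at once if the pile is rammed against the bottom (more than 60 N on the platform) (contact force between loaded_tray and magazine above 60 N).
It fails at once if the timer is moved more than 25 mm (distance of timer from where it was at the start of the episode above 0.025 m).
It fails at once if the tin is moved more than 25 mm (distance of seal_tin from where it was at the start of the episode above 0.025 m).
It fails at once if the screwdriver is moved more than 25 mm (distance of screwdriver from where it was at the start of the episode above 0.025 m).
It fails at once if the grey tray in the rack is moved more than 25 mm (distance of grey_tray from where it was at the start of the episode above 0.025 m).
It also fails if it takes over 56 s, if anything falls off the work surface, if the arm or the gripper's body presses on something with over 40 N, if the wrist force passes 120 N, or if a joint passes its speed limit or range.

## Working session

There is one attempt and no reset: what is moved stays moved. The work goes in short steps, Python scripts to look and compute and a tool call to move; the robot and the scene stay as the last step left them, time stands still between calls to the robot, and variables do not carry over. Pictures are saved under pics/ and viewed, at most 10 in all, crops included, and the job is handed in when it is done.

Besides the shell and the picture viewer there is one more tool, called after "Call:" by a JSON object that holds its "op" and its "data", one argument or row to a line. send_rows: Moves the arm, as the interface text tells. Its arguments: {"type":"object","properties":{"targets":{"type":"array"},"force":{"type":"number"}},"required":["targets"]}

```bash
mkdir -p pics; python3 - <<'E'
from station import *
import cv2,numpy as np
o=get_obs(); print(o['time_s'],o['ee_pos'],o['eef_rot'],o['grip_width'])
for n in ['scene','top']:
    im=camera(n); cv2.imwrite(f'pics/{n}0.png',im); m=camera_model(n); print(n,m['fovy'],m['cx'],m['cy'],np.round(m['T'],4).tolist())
E
ls
```

```text
0.0 [0.15123765 0.52845527 0.17987611] [-3.14034679e+00 -1.08613916e-04  2.86281604e+00] 0.09410209207050906
scene 50.076712557580194 259.1981267455887 197.87889511611985 [[-1.0, 0.0032, -0.0009, 0.5239], [0.0029, 0.6871, -0.7265, 1.0602], [-0.0017, -0.7265, -0.6872, 0.9389], [0.0, 0.0, 0.0, 1.0]]
top 56.798399273716754 254.20696764474914 189.9765076984623 [[0.0265, -0.9955, 0.0908, 0.4355], [-0.9995, -0.0277, -0.0125, 0.1621], [0.0149, -0.0904, -0.9958, 1.3707], [0.0, 0.0, 0.0, 1.0]]
pics
```

View pics/scene0.png

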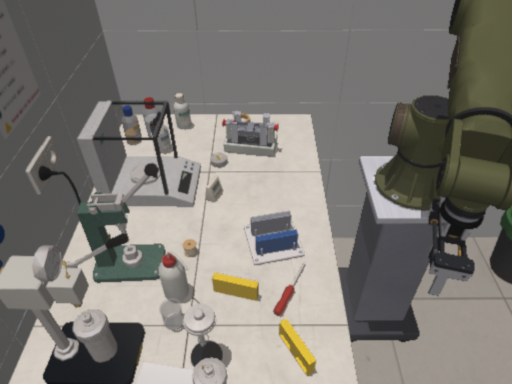

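View pics/top0.png

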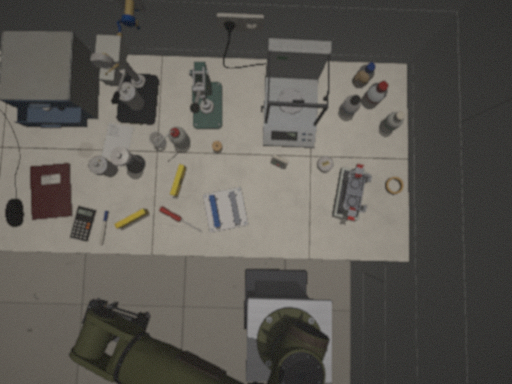

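Scene: blue tray in rack at scene (277,242) / top (214,212). Look-alikes: grey tray at scene (271,222), yellow trays at scene (236,286) and (296,346). The magazine is at scene (252,135) / top (353,192). I choose the blue one in the rack and check it in one crop.

```bash
python3 - <<'E'
import cv2,numpy as np
s=cv2.imread('pics/scene0.png');t=cv2.imread('pics/top0.png')
f=lambda im,x,y,w,h,k:cv2.resize(im[y:y+h,x:x+w],None,fx=k,fy=k,interpolation=cv2.INTER_CUBIC)
a=np.hstack([f(s,235,200,80,60,5),f(s,210,100,80,60,5)])
b=np.hstack([f(t,190,182,80,60,5),f(t,320,160,80,60,5)])
cv2.imwrite('pics/crop0.png',np.vstack([a,b]))
E
```

```text
(no output)
```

View pics/crop0.png

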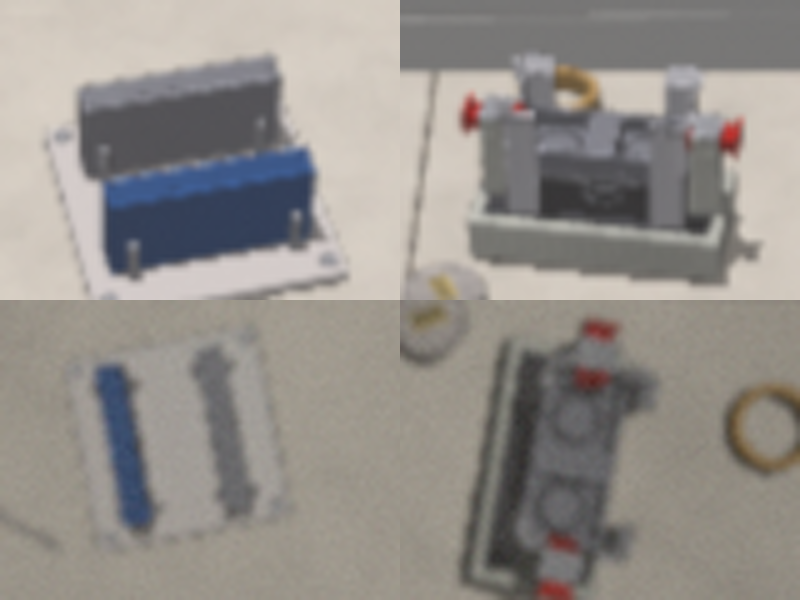

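The crop shows the blue tray nearer the scene camera with a plain face, the underside, turned to +y. Its pockets therefore face the grey tray (-y). The catch knobs are at scene (224,122)/(276,127) and top (360,165)/(351,218). I'll measure these now.

```bash
cat >h.py <<'E'
import cv2,numpy as np
def ray(m,u,v,fish=False):
    u=np.atleast_1d(u).astype(float);v=np.atleast_1d(v).astype(float)
    f=192/np.tan(np.radians(m['fovy'])/2);T=np.array(m['T'])
    x=(u-m['cx'])/f;y=(v-m['cy'])/f
    if fish:
        r=np.hypot(x,y)+1e-12; d=np.stack([x/r*np.sin(r),y/r*np.sin(r),np.cos(r)],-1)
    else: d=np.stack([x,y,np.ones_like(x)],-1)
    return T[:3,3],d@T[:3,:3].T
def plane(m,u,v,z,fish=False):
    c,d=ray(m,u,v,fish); return c+d*((z-c[2])/d[:,2:])
def tri(r1,r2):
    A=np.stack([r1[1][0],-r2[1][0]],1);s=np.linalg.lstsq(A,r2[0]-r1[0],rcond=None)[0]
    p=r1[0]+s[0]*r1[1][0];q=r2[0]+s[1]*r2[1][0];return (p+q)/2,np.linalg.norm(p-q)
def blobs(mask,amin=6):
    n,l,st,c=cv2.connectedComponentsWithStats(mask.astype(np.uint8))
    return [(c[i],st[i,4],l==i) for i in range(1,n) if st[i,4]>=amin]
def red(im):
    b,g,r=[im[...,i].astype(int) for i in range(3)];return (r>g+50)&(r>b+50)
def blue(im):
    b,g,r=[im[...,i].astype(int) for i in range(3)];return (b>r+35)&(b>g+20)
E
python3 - <<'E'
from h import *; from station import camera_model
ms,mt=camera_model('scene'),camera_model('top')
s=cv2.imread('pics/scene0.png');t=cv2.imread('pics/top0.png')
for n,im,w in (('s',s,(205,290,90,150)),('t',t,(335,375,155,230))):
    k=red(im);M=np.zeros_like(k);M[w[2]:w[3],w[0]:w[1]]=1
    print(n,[(c.round(1).tolist(),a) for c,a,_ in blobs(k&M,3)])
k=blue(t);k[:180]=0;k[240:]=0
for c,a,l in blobs(k,20):
    v,u=np.nonzero(l);P=plane(mt,u,v,.07);q=P[:,:2]
    r=cv2.minAreaRect((q*1e3).astype(np.float32));print('top blue',c,a,q.mean(0),r)
k=blue(s);k[:200]=0;k[270:]=0
b=s[...,0].astype(int)
for c,a,l in blobs(k,20):
    print('scene blue',c,a,np.percentile(b[l],[10,30,50,70,90]))
    lt=l&(b>130)
    if lt.sum()>10:
        v,u=np.nonzero(lt);q=plane(ms,u,v,.07)[:,:2];print(lt.sum(),q.mean(0),cv2.minAreaRect((q*1e3).astype(np.float32)))
E
```

```text
s [([223.9, 121.7], np.int32(15)), ([275.7, 126.7], np.int32(18))]
t [([359.6, 165.7], np.int32(9)), ([350.6, 217.9], np.int32(15))]
top blue [214.16935484 210.65322581] 124 [0.47419688 0.29004295] ((475.0259094238281, 290.01617431640625), (109.76245880126953, 14.996516227722168), 13.355565071105957)
scene blue [  0.90243902 233.51219512] 41 [55. 56. 56. 56. 57.]
scene blue [278.79296066 238.42028986] 483 [ 88.  89. 115. 137. 141.]
202 [0.47566723 0.29217733] ((475.01165771484375, 291.9635009765625), (116.86842346191406, 19.775300979614258), 11.77110767364502)
```

Call:
{"op": "send_rows", "data": {
  "targets": [
    {"x": 0.1, "y": -0.07, "z": 0.1, "spin": 0.03, "claw": 44},
    {"x": 0.2, "y": -0.15, "z": 0.1, "spin": 0.04},
    {"x": 0.2, "y": -0.15, "z": 0.1, "spin": 0.04},
    {"x": 0.2, "y": -0.15, "spin": 0.04},
    {"x": 0.2, "y": -0.15, "spin": 0.04},
    {"x": 0.2, "y": -0.15, "spin": 0.04},
    {"x": 0.2, "y": -0.15, "spin": 0.04},
    {"x": 0.2, "y": -0.15, "spin": 0.04},
    {"x": 0.1, "y": -0.07, "spin": 0.01},
    {},
    {}
  ]
}}

```text
schema error: expected keys x, y, z, spin, claw
```

```bash
python3 - <<'E'
from h import *; from station import *
ms,mt=camera_model('scene'),camera_model('top')
A,e=tri(ray(ms,223.9,121.7),ray(mt,359.6,165.7));B,f=tri(ray(ms,275.7,126.7),ray(mt,350.6,217.9))
print('knobs',A,e,B,f,'mid',(A+B)/2,'yaw',np.degrees(np.arctan2(*(A-B)[1::-1])),np.linalg.norm(A-B))
o=get_obs();print(o['time_s'],o['ee_pos'],o['eef_rot'],o['grip_width'],o['qpos'])
m=camera_model('wrist');im=camera('wrist');cv2.imwrite('pics/w1.png',im);print(m['T'][:3,3],m['fovy'])
for c,a,l in blobs(blue(im),60):
    print(c,a)
    v,u=np.nonzero(l);q=plane(m,u,v,.07,True)[:,:2];print(q.mean(0),cv2.minAreaRect((q*1e3).astype(np.float32)))
E
```

```text
knobs [ 0.65091691 -0.23356263  0.10210045] 0.001606455544920076 [ 0.46113635 -0.20147273  0.1010054 ] 0.0013364510068127303 mid [ 0.55602663 -0.21751768  0.10155293] yaw -9.597335819875143 0.19247758600156137
0.1 [0.15126612 0.52852324 0.17992921] [-3.14054021e+00 -7.83030230e-05  2.86281869e+00] 0.0941555871607742 [ 1.22541272e+00  3.00448278e-01  1.52150934e+00  8.33789796e-06
  1.32069036e+00 -6.66117474e-02]
[0.08108669 0.54894418 0.38475859] 65.70646984690485
```

View pics/w1.png

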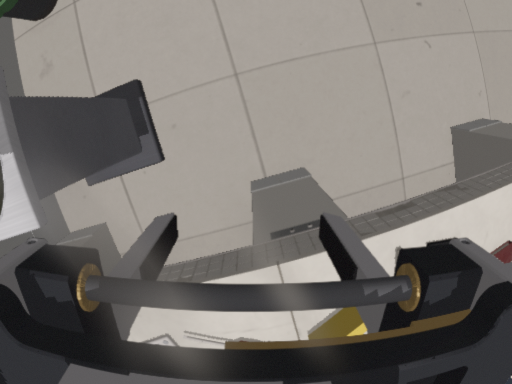

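The move was refused because every row needs all its keys. The wrist view shows only floor and the fingers. I'll resend.

Call:
{"op": "send_rows", "data": {
  "targets": [
    {"x": 0.1, "y": -0.07, "z": 0.1, "spin": 0.03, "claw": 44},
    {"x": 0.2, "y": -0.15, "z": 0.1, "spin": 0.04, "claw": 44},
    {"x": 0.2, "y": -0.15, "z": 0.1, "spin": 0.04, "claw": 44},
    {"x": 0.2, "y": -0.15, "z": 0, "spin": 0.04, "claw": 44},
    {"x": 0.2, "y": -0.15, "z": 0, "spin": 0.04, "claw": 44},
    {"x": 0.2, "y": -0.15, "z": 0, "spin": 0.04, "claw": 44},
    {"x": 0.2, "y": -0.15, "z": 0, "spin": 0.04, "claw": 44},
    {"x": 0.2, "y": -0.15, "z": 0, "spin": 0.04, "claw": 44},
    {"x": 0.1, "y": -0.07, "z": 0, "spin": 0.01, "claw": 44},
    {"x": 0, "y": 0, "z": 0, "spin": 0, "claw": 44},
    {"x": 0, "y": 0, "z": 0, "spin": 0, "claw": 44}
  ]
}}

```text
time_s: 1.25
ee_pos: [0.4654, 0.295, 0.2372]
eef_rot: [-3.142, -0.001, -2.919]
force: [0.4, 0.4, -0.2]
grip_width: 0.044
grip_force: 0.0
```

```bash
python3 - <<'E'
from h import *; from station import *
o=get_obs();print(o['time_s'],o['ee_pos'],o['eef_rot'],o['grip_width'],o['qpos'])
m=camera_model('wrist');im=camera('wrist');cv2.imwrite('pics/w2.png',im);print(m['T'][:3,3])
for c,a,l in blobs(blue(im),60):
    print(c,a)
    v,u=np.nonzero(l);q=plane(m,u,v,.07,True)[:,:2];print(q.mean(0),cv2.minAreaRect((q*1e3).astype(np.float32)))
E
```

```text
1.25 [0.46543789 0.29499757 0.23723274] [-3.14156197e+00 -7.58314881e-04 -2.91892124e+00] 0.04404670338949491 [ 4.98344345e-01  2.65773115e-01  1.43290797e+00  1.78321221e-04
  1.44364961e+00 -1.29514609e+00]
[0.39429712 0.27863641 0.44208904]
[244.96220214 170.43056697] 1217
[0.46995821 0.29176055] ((473.89617919921875, 292.6492919921875), (117.38655853271484, 18.335411071777344), 12.627837181091309)
[464.95918367 204.03061224] 98
[0.4406443  0.64923832] ((440.57684326171875, 649.3126831054688), (12.40959358215332, 32.250675201416016), 83.8125228881836)
```

View pics/w2.png

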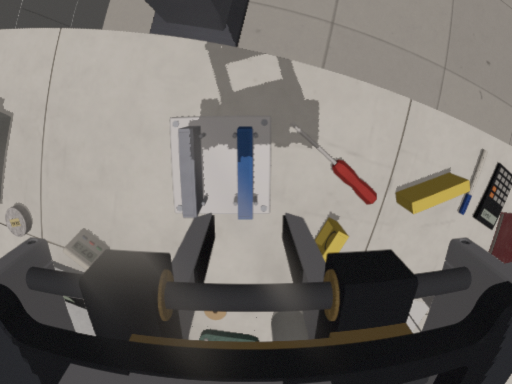

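Wrist view: blue tray at (245,170), grey at (188,170), screwdriver at (345,170), timer at (88,248), and a yellow tray at (430,190). The views agree on the blue tray at (0.4745, 0.292), yaw 12.6°. I'll descend and grip across its thickness at the middle.

Call:
{"op": "send_rows", "data": {
  "force": 20,
  "targets": [
    {"x": 0.045, "y": -0.015, "z": 0, "spin": 0, "claw": 44},
    {"x": 0, "y": 0, "z": -0.2, "spin": 0, "claw": 44},
    {"x": 0, "y": 0, "z": -0.2, "spin": 0, "claw": 44},
    {"x": 0, "y": 0, "z": -0.2, "spin": 0, "claw": 44},
    {"x": 0, "y": 0, "z": -0.2, "spin": 0, "claw": 44},
    {"x": 0, "y": 0, "z": -0.2, "spin": 0, "claw": 44},
    {"x": 0, "y": 0, "z": 0, "spin": 0, "claw": 44},
    {"x": 0, "y": 0, "z": 0, "spin": 0, "claw": 10},
    {"x": 0, "y": 0, "z": 0, "spin": 0, "claw": 10},
    {"x": 0, "y": 0, "z": 0, "spin": 0, "claw": 10},
    {"x": 0, "y": 0, "z": 0, "spin": 0, "claw": 10},
    {"x": 0, "y": 0, "z": 0, "spin": 0, "claw": 10}
  ]
}}

```text
time_s: 2.5
ee_pos: [0.4755, 0.2925, 0.0394]
eef_rot: [3.141, 0.003, -2.918]
force: [-1.0, -0.6, 8.9]
grip_width: 0.0196
grip_force: 20.0
```

Call:
{"op": "send_rows", "data": {
  "targets": [
    {"x": 0, "y": 0, "z": 0.1, "spin": 0, "claw": 10},
    {"x": 0, "y": 0, "z": 0.15, "spin": 0, "claw": 10},
    {"x": 0, "y": 0, "z": 0.2, "spin": 0, "claw": 10},
    {"x": 0, "y": 0, "z": 0.2, "spin": 0, "claw": 10},
    {"x": 0, "y": 0, "z": 0.1, "spin": 0, "claw": 10},
    {"x": 0, "y": 0, "z": 0, "spin": 0, "claw": 10}
  ]
}}

```text
time_s: 3.1
ee_pos: [0.4756, 0.2926, 0.191]
eef_rot: [3.14, 0.006, -2.918]
force: [0.5, 0.5, -2.1]
grip_width: 0.0194
grip_force: 20.0
```

```bash
python3 - <<'E'
from h import *; from station import *
o=get_obs();print(o['time_s'],o['ee_pos'],o['force'],o['grip_width'])
f=lambda im,x,y,w,h,k:cv2.resize(im[y:y+h,x:x+w],None,fx=k,fy=k,interpolation=cv2.INTER_CUBIC)
s=camera('scene');w=camera('wrist')
cv2.imwrite('pics/l.png',np.hstack([f(s,210,140,128,192,3),f(w,150,100,128,192,3)]))
E
```

```text
3.1 [0.47562838 0.29257741 0.1909953 ] [ 0.49308744  0.51216382 -2.06837788] 0.019385616782184756
```

View pics/l.png

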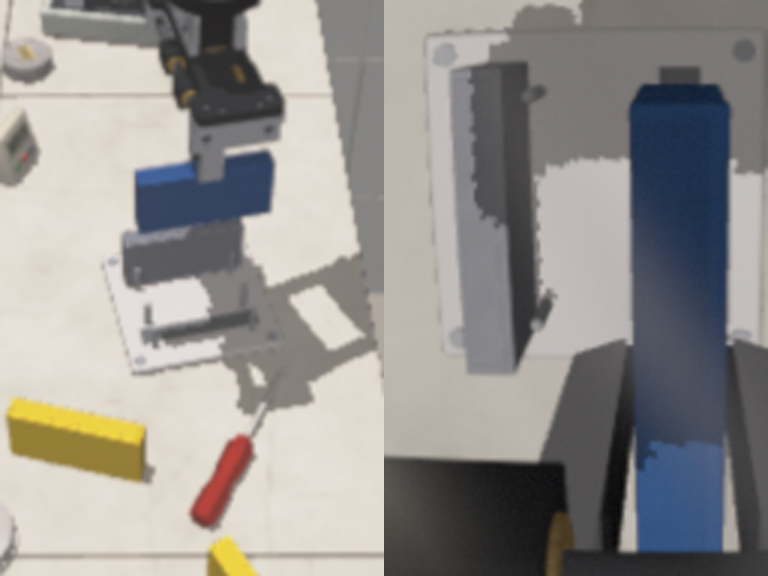

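Lifted cleanly. The underside faces +y (scene crop 205,195), and the rack with the grey tray is undisturbed. Now I carry it to the free bench area and turn it to the magazine's yaw.

Call:
{"op": "send_rows", "data": {
  "targets": [
    {"x": -0.02, "y": -0.1, "z": 0, "spin": -0.03, "claw": 10},
    {"x": -0.02, "y": -0.2, "z": 0, "spin": -0.04, "claw": 10},
    {"x": -0.02, "y": -0.2, "z": 0, "spin": -0.04, "claw": 10},
    {"x": -0.02, "y": -0.2, "z": 0, "spin": -0.04, "claw": 10},
    {"x": -0.02, "y": -0.2, "z": 0, "spin": -0.04, "claw": 10},
    {"x": -0.02, "y": -0.2, "z": 0, "spin": -0.04, "claw": 10},
    {"x": 0, "y": -0.1, "z": 0, "spin": -0.02, "claw": 10},
    {"x": 0, "y": 0, "z": -0.15, "spin": 0, "claw": 10},
    {"x": 0, "y": 0, "z": -0.2, "spin": 0, "claw": 10},
    {"x": 0, "y": 0, "z": -0.2, "spin": 0, "claw": 10},
    {"x": 0, "y": 0, "z": -0.1, "spin": 0, "claw": 10},
    {"x": 0, "y": 0, "z": -0.05, "spin": 0, "claw": 10},
    {"x": 0, "y": 0, "z": 0, "spin": 0, "claw": 10}
  ]
}}

```text
time_s: 4.5
ee_pos: [0.4495, 0.052, 0.046]
eef_rot: [-3.141, -0.003, 2.973]
force: [0.8, -0.9, -0.6]
grip_width: 0.0197
grip_force: 20.0
```

Call:
{"op": "send_rows", "data": {
  "targets": [
    {"x": 0, "y": 0, "z": -0.04, "spin": 0, "claw": 10},
    {"x": 0, "y": 0, "z": -0.025, "spin": 0, "claw": 10},
    {"x": 0, "y": 0, "z": -0.015, "spin": 0, "claw": 10},
    {"x": 0, "y": 0, "z": 0, "spin": 0, "claw": 10}
  ]
}}

```text
time_s: 4.9
ee_pos: [0.4506, 0.052, 0.0315]
eef_rot: [-3.142, -0.0, 2.973]
force: [0.1, -0.2, -2.5]
grip_width: 0.0199
grip_force: 20.0
```

Call:
{"op": "send_rows", "data": {
  "targets": [
    {"x": 0, "y": 0, "z": -0.01, "spin": 0, "claw": 10},
    {"x": 0, "y": 0, "z": 0, "spin": 0, "claw": 10},
    {"x": 0, "y": 0, "z": 0, "spin": 0, "claw": 10}
  ]
}}

```text
time_s: 5.2
ee_pos: [0.4507, 0.052, 0.0297]
eef_rot: [3.142, 0.0, 2.973]
force: [0.4, -0.3, -2.3]
grip_width: 0.0196
grip_force: 20.0
```

Call:
{"op": "send_rows", "data": {
  "targets": [
    {"x": 0, "y": 0, "z": -0.006, "spin": 0, "claw": 10},
    {"x": 0, "y": 0, "z": 0, "spin": 0, "claw": 24},
    {"x": 0, "y": 0, "z": 0, "spin": 0, "claw": 34},
    {"x": 0, "y": 0, "z": 0, "spin": 0, "claw": 40},
    {"x": 0, "y": 0, "z": 0, "spin": 0, "claw": 40},
    {"x": 0, "y": 0, "z": 0.1, "spin": 0, "claw": 40},
    {"x": 0, "y": 0, "z": 0.2, "spin": 0, "claw": 40},
    {"x": 0, "y": 0, "z": 0.1, "spin": 0, "claw": 40},
    {"x": -0.02, "y": -0.12, "z": 0, "spin": 0, "claw": 0},
    {"x": -0.02, "y": -0.1, "z": 0, "spin": 0, "claw": 0},
    {"x": 0, "y": 0, "z": 0, "spin": 0, "claw": 0},
    {"x": 0, "y": 0, "z": 0, "spin": 0, "claw": 0}
  ]
}}

```text
time_s: 6.4
ee_pos: [0.4427, 0.0081, 0.1084]
eef_rot: [3.141, 0.0, 2.972]
force: [0.1, -0.3, 0.2]
grip_width: 0.0113
grip_force: 0.0
```

```bash
python3 - <<'E'
from h import *; from station import *
o=get_obs();print(o['time_s'],o['ee_pos'],o['force'],o['grip_width'])
f=lambda im,x,y,w,h,k:cv2.resize(im[y:y+h,x:x+w],None,fx=k,fy=k,interpolation=cv2.INTER_CUBIC)
s=camera('scene')
cv2.imwrite('pics/st.png',f(s,190,90,180,150,4))
E
```

```text
6.4 [0.44269868 0.00811726 0.10836081] [ 0.08148681 -0.34369404  0.1716049 ] 0.01125412734288983
```

View pics/st.png

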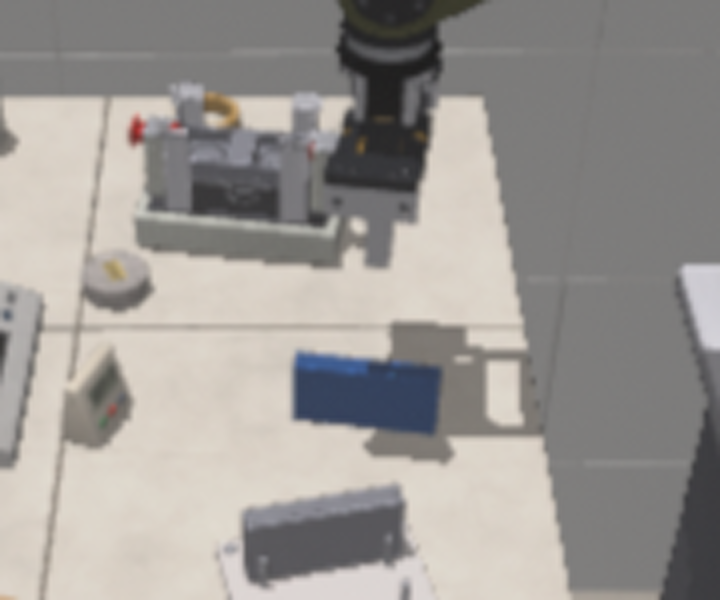

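The blue tray stands at (367,393), clear of everything. I'll lower the shut fingers beside it and push its top toward +y.

Call:
{"op": "send_rows", "data": {
  "targets": [
    {"x": 0, "y": 0, "z": -0.2, "spin": 0, "claw": 0},
    {"x": 0, "y": 0, "z": -0.1, "spin": 0, "claw": 0},
    {"x": 0.01, "y": 0.05, "z": 0, "spin": 0, "claw": 0},
    {"x": 0.01, "y": 0.05, "z": 0, "spin": 0, "claw": 0},
    {"x": 0.005, "y": 0.04, "z": 0, "spin": 0, "claw": 0},
    {"x": 0.005, "y": 0.04, "z": 0, "spin": 0, "claw": 0},
    {"x": 0.005, "y": 0.04, "z": 0, "spin": 0, "claw": 0},
    {"x": 0.005, "y": 0.04, "z": 0, "spin": 0, "claw": 0},
    {"x": 0, "y": 0, "z": 0, "spin": 0, "claw": 0},
    {"x": 0, "y": 0, "z": 0, "spin": 0, "claw": 0}
  ]
}}

```text
time_s: 7.45
ee_pos: [0.4506, 0.0601, 0.0484]
eef_rot: [-3.142, -0.0, 2.973]
force: [0.4, 0.3, 0.2]
grip_width: 0.0007
grip_force: 0.0
```

```bash
python3 - <<'E'
from h import *; from station import *
o=get_obs();print(o['time_s'],o['ee_pos'],o['force'],o['grip_width'])
for n,w in (('scene',(230,340,160,215)),('top',(225,330,180,235))):
    im=camera(n);m=camera_model(n);k=blue(im);M=np.zeros_like(k);M[w[2]:w[3],w[0]:w[1]]=1
    for c,a,l in blobs(k&M,20):
        v,u=np.nonzero(l);q=plane(m,u,v,.02)[:,:2];print(n,c,a,q.mean(0),cv2.minAreaRect((q*1e3).astype(np.float32)))
E
```

```text
7.45 [0.45062623 0.06012421 0.04841341] [0.41143477 0.25350216 0.21597582] 0.0006864182790948621
scene [280.90909091 187.79051383] 506 [0.45015838 0.03966679] ((452.70281982421875, 37.34258270263672), (77.47445678710938, 122.40302276611328), 79.2849349975586)
```

```bash
python3 - <<'E'
from h import *; from station import *
f=lambda im,x,y,w,h,k:cv2.resize(im[y:y+h,x:x+w],None,fx=k,fy=k,interpolation=cv2.INTER_CUBIC)
cv2.imwrite('pics/p.png',np.hstack([f(camera('scene'),220,100,128,160,3),f(camera('wrist'),100,0,320,384,1.25)]))
E
```

```text
(no output)
```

View pics/p.png

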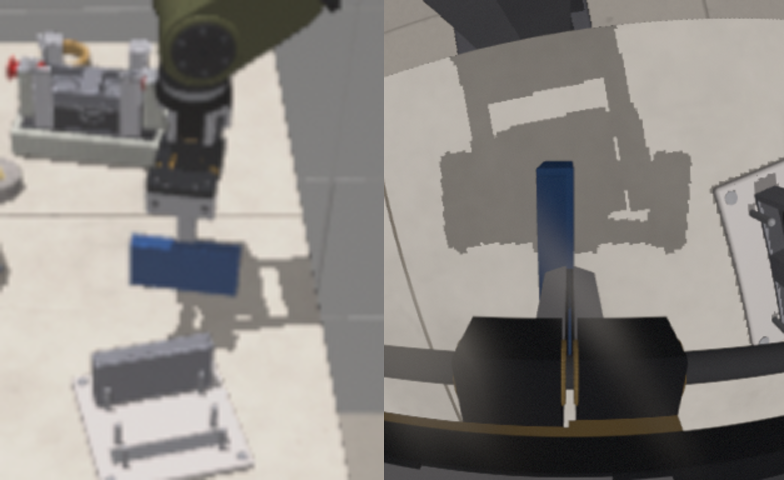

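The crop shows the tray still upright at scene (185,265), with the fingers close to it. Wrist position is ambiguous by eye, so I'll compute where tray and TCP are.

```bash
python3 - <<'E'
from h import *; from station import *
m=camera_model('wrist');im=camera('wrist');o=get_obs();T=np.array(m['T']);f=192/np.tan(np.radians(m['fovy'])/2)
def proj(p):
    d=T[:3,:3].T@(np.array(p)-T[:3,3]);r=np.arctan2(np.hypot(*d[:2]),d[2]);h=np.hypot(*d[:2]);return m['cx']+f*r*d[0]/h,m['cy']+f*r*d[1]/h
p=o['ee_pos'];print(p,'tcp px',proj(p),'z0',proj([p[0],p[1],0]),T[:3,3],T[:3,2])
k=blue(im);
for c,a,l in blobs(k,60):
    v,u=np.nonzero(l)
    print(c,a,u.min(),u.max(),v.min(),v.max())
    for z in (.02,.06):
        q=plane(m,u,v,z,True)[:,:2];print(z,q.mean(0),cv2.minAreaRect((q*1e3).astype(np.float32)),q.min(0),q.max(0))
E
```

```text
[0.45060161 0.05979851 0.04836775] tcp px (np.float64(248.08659298468842), np.float64(212.13662295786546)) z0 (np.float64(248.07471263330777), np.float64(193.78736350866467)) [0.37857441 0.07212868 0.25318669] [ 0.25046393 -0.04267823 -0.96718478]
[238.80912863 154.71369295] 1205 222 250 130 194
0.02 [0.41204848 0.05898417] ((417.86688232421875, 55.82365417480469), (21.987794876098633, 52.02143478393555), 80.3263931274414) [0.39184012 0.04672671] [0.44521803 0.07049271]
0.06 [0.40630646 0.06123893] ((411.1268005371094, 58.62055206298828), (18.21608543395996, 43.097869873046875), 80.32640075683594) [0.38956457 0.05108408] [0.43378623 0.07077334]
```

Call:
{"op": "send_rows", "data": {
  "targets": [
    {"x": 0.005, "y": 0.03, "z": 0, "spin": 0, "claw": 0},
    {"x": 0.005, "y": 0.03, "z": 0, "spin": 0, "claw": 0}
  ]
}}

```text
time_s: 7.9
ee_pos: [0.4527, 0.0724, 0.0484]
eef_rot: [3.142, 0.0, 2.972]
force: [0.3, -0.4, 0.5]
grip_width: 0.0007
grip_force: 0.0
```

```bash
cat > look.py <<'E'
from h import *; from station import *
o=get_obs();print(o['time_s'],o['ee_pos'],o['force'],o['moment'],o['grip_width'])
for n,w in (('scene',(230,340,160,225)),('top',(225,330,180,235)),('wrist',(100,400,60,384))):
    m=camera_model(n);im=camera(n);cv2.imwrite(f'pics/_{n}.png',im);k=blue(im);M=np.zeros_like(k);M[w[2]:w[3],w[0]:w[1]]=1
    for c,a,l in blobs(k&M,20):
        v,u=np.nonzero(l);q=plane(m,u,v,.02,n=='wrist')[:,:2];print(n,c,a,q.mean(0),cv2.minAreaRect((q*1e3).astype(np.float32)))
E
python3 look.py
```

```text
7.9 [0.45274981 0.07236433 0.04841108] [ 0.295729   -0.4202729   0.45420598] [-0.00472991  0.00440231 -0.00508651] 0.0006705214507952829
scene [280.87780041 187.97352342] 491 [0.450307   0.04058373] ((452.4970703125, 37.38151931762695), (77.47445678710938, 122.82183837890625), 79.28491973876953)
wrist [223.33590734 146.08687259] 518 [0.4052197  0.06107592] ((407.7354431152344, 55.892356872558594), (22.66509246826172, 33.87155532836914), 76.13531494140625)
wrist [213.34137515 228.96743064] 829 [0.47318966 0.03923482] ((469.1188659667969, 41.69683074951172), (16.701160430908203, 57.03899383544922), 79.3759994506836)
```

```bash
python3 - <<'E'
from h import *
f=lambda im,x,y,w,h,k:cv2.resize(im[y:y+h,x:x+w],None,fx=k,fy=k,interpolation=cv2.INTER_CUBIC)
cv2.imwrite('pics/z.png',np.hstack([f(cv2.imread('pics/_scene.png'),250,150,66,100,6),f(cv2.imread('pics/_wrist.png'),170,110,130,200,3)]))
E
```

```text
(no output)
```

View pics/z.png

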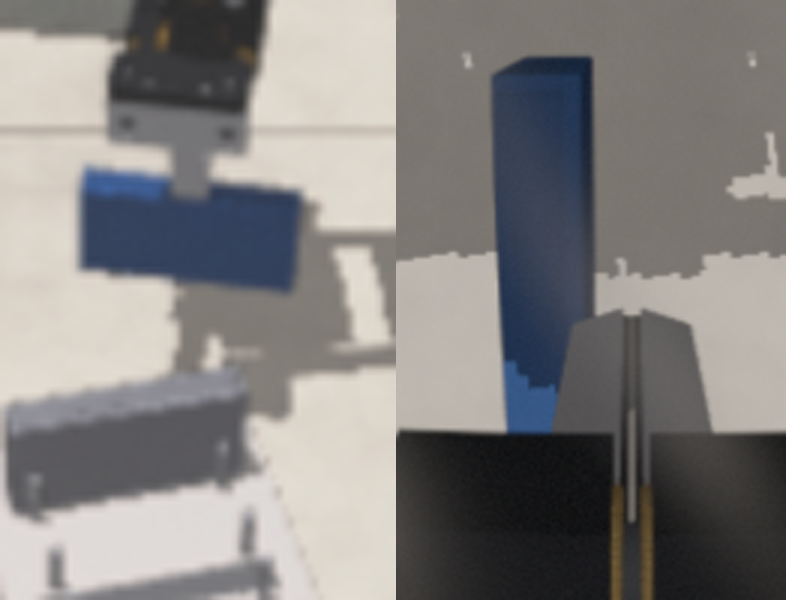

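The fingers are hovering over the tray's top (scene crop 190,195), with no force. The real fingertips are therefore about 20 mm higher than the stated TCP. I'll go back to the -y side and calibrate by touching the bench.

Call:
{"op": "send_rows", "data": {
  "targets": [
    {"x": 0, "y": 0, "z": 0.1, "spin": 0, "claw": 0},
    {"x": -0.02, "y": -0.15, "z": 0, "spin": 0, "claw": 0},
    {"x": -0.03, "y": -0.2, "z": 0, "spin": 0, "claw": 0},
    {"x": 0, "y": 0, "z": -0.2, "spin": 0, "claw": 0},
    {"x": 0, "y": 0, "z": -0.1, "spin": 0, "claw": 0},
    {"x": 0, "y": 0, "z": 0, "spin": 0, "claw": 0}
  ]
}}

```text
time_s: 8.65
ee_pos: [0.441, 0.0019, 0.0064]
eef_rot: [-3.141, -0.004, 2.972]
force: [-0.3, -0.7, 0.0]
grip_width: 0.0004
grip_force: 0.0
```

Call:
{"op": "send_rows", "data": {
  "targets": [
    {"x": 0, "y": 0, "z": -0.05, "spin": 0, "claw": 0},
    {"x": 0, "y": 0, "z": 0, "spin": 0, "claw": 0}
  ]
}}

```text
time_s: 8.85
ee_pos: [0.4427, 0.0022, -0.0017]
eef_rot: [3.142, -0.0, 2.973]
force: [0.3, 0.0, 0.8]
grip_width: 0.0001
grip_force: 0.0
```

Call:
{"op": "send_rows", "data": {
  "targets": [
    {"x": 0, "y": 0, "z": -0.03, "spin": 0, "claw": 0},
    {"x": 0, "y": 0, "z": 0, "spin": 0, "claw": 0}
  ]
}}

```text
time_s: 9.05
ee_pos: [0.4426, 0.0022, -0.0077]
eef_rot: [-3.142, 0.0, 2.973]
force: [0.1, 0.4, 0.6]
grip_width: 0.0002
grip_force: 0.0
```

Call:
{"op": "send_rows", "data": {
  "targets": [
    {"x": 0, "y": 0, "z": -0.03, "spin": 0, "claw": 0},
    {"x": 0, "y": 0, "z": 0, "spin": 0, "claw": 0}
  ]
}}

```text
time_s: 9.25
ee_pos: [0.4424, 0.0021, -0.0141]
eef_rot: [-3.142, -0.001, 2.973]
force: [1.1, -0.5, -0.5]
grip_width: 0.0006
grip_force: 0.0
```

Call:
{"op": "send_rows", "data": {
  "targets": [
    {"x": 0, "y": 0, "z": -0.015, "spin": 0, "claw": 0},
    {"x": 0, "y": 0, "z": 0, "spin": 0, "claw": 0}
  ]
}}

```text
time_s: 9.45
ee_pos: [0.4425, 0.002, -0.0169]
eef_rot: [-3.142, -0.0, 2.973]
force: [-0.5, 0.0, 0.0]
grip_width: 0.0008
grip_force: 0.0
```

Call:
{"op": "send_rows", "data": {
  "targets": [
    {"x": 0, "y": 0, "z": -0.01, "spin": 0, "claw": 0},
    {"x": 0, "y": 0, "z": 0, "spin": 0, "claw": 0}
  ]
}}

```text
time_s: 9.65
ee_pos: [0.4426, 0.002, -0.0188]
eef_rot: [-3.142, -0.0, 2.973]
force: [0.0, 0.2, -0.7]
grip_width: 0.0004
grip_force: 0.0
```

Call:
{"op": "send_rows", "data": {
  "targets": [
    {"x": 0, "y": 0, "z": -0.01, "spin": 0, "claw": 0},
    {"x": 0, "y": 0, "z": 0, "spin": 0, "claw": 0}
  ]
}}

```text
time_s: 9.85
ee_pos: [0.4425, 0.002, -0.0208]
eef_rot: [-3.142, -0.0, 2.973]
force: [0.4, 0.5, -0.9]
grip_width: -0.0
grip_force: 0.0
```

Call:
{"op": "send_rows", "data": {
  "targets": [
    {"x": 0, "y": 0, "z": -0.01, "spin": 0, "claw": 0},
    {"x": 0, "y": 0, "z": 0, "spin": 0, "claw": 0}
  ]
}}

```text
time_s: 10.05
ee_pos: [0.4425, 0.0021, -0.0228]
eef_rot: [-3.142, -0.0, 2.973]
force: [0.5, 0.9, -0.5]
grip_width: 0.0002
grip_force: 0.0
```

Call:
{"op": "send_rows", "data": {
  "targets": [
    {"x": 0, "y": 0, "z": -0.01, "spin": 0, "claw": 0},
    {"x": 0, "y": 0, "z": 0, "spin": 0, "claw": 0}
  ]
}}

```text
time_s: 10.25
ee_pos: [0.4427, 0.0021, -0.0247]
eef_rot: [3.142, 0.0, 2.973]
force: [-0.2, -0.7, -0.5]
grip_width: 0.0006
grip_force: 0.0
```

Call:
{"op": "send_rows", "data": {
  "targets": [
    {"x": 0, "y": 0, "z": -0.01, "spin": 0, "claw": 0},
    {"x": 0, "y": 0, "z": 0, "spin": 0, "claw": 0}
  ]
}}

```text
time_s: 10.45
ee_pos: [0.4429, 0.002, -0.025]
eef_rot: [-3.141, 0.0, 2.973]
force: [-13.6, 0.6, 36.5]
grip_width: 0.0004
grip_force: 17.9
```

The true tips are 24.8 mm short of the stated TCP (bench contact at TCP z = -0.0248). I'll raise to a true tip height of about 45 mm and push the tray over.

Call:
{"op": "send_rows", "data": {
  "targets": [
    {"x": 0, "y": 0, "z": 0.11, "spin": 0, "claw": 0},
    {"x": 0, "y": 0, "z": 0.12, "spin": 0, "claw": 0},
    {"x": 0.01, "y": 0.06, "z": 0, "spin": 0, "claw": 0},
    {"x": 0.01, "y": 0.05, "z": 0, "spin": 0, "claw": 0},
    {"x": 0.005, "y": 0.04, "z": 0, "spin": 0, "claw": 0},
    {"x": 0.005, "y": 0.04, "z": 0, "spin": 0, "claw": 0},
    {"x": 0.005, "y": 0.04, "z": 0, "spin": 0, "claw": 0},
    {"x": 0.005, "y": 0.04, "z": 0, "spin": 0, "claw": 0},
    {"x": 0, "y": 0, "z": 0, "spin": 0, "claw": 0}
  ]
}}

```text
time_s: 11.35
ee_pos: [0.4506, 0.0569, 0.0192]
eef_rot: [-3.142, -0.0, 2.974]
force: [-0.4, -0.1, 0.2]
grip_width: 0.0004
grip_force: 0.0
```

```bash
python3 look.py
```

```text
11.35 [0.45062293 0.05690657 0.01918788] [-0.39119769 -0.05897035  0.19671085] [-0.02193257 -0.03722277  0.01432602] 0.00035765921512280366
scene [277.8231441  200.51746725] 458 [0.46262778 0.10107611] ((458.2516174316406, 100.57888793945312), (69.15677642822266, 119.10272979736328), 80.2087631225586)
wrist [298.92845333 194.65895085] 6653 [0.44446849 0.09496736] ((448.0262451171875, 93.57987976074219), (58.96956253051758, 99.8929672241211), 80.42716979980469)
wrist [296.67176871 166.6462585 ] 1176 [0.4228346  0.09568333] ((423.22393798828125, 95.6437759399414), (26.675312042236328, 27.410213470458984), 81.50391387939453)
```

The tray fell flat, pockets up. I'll rise, open and locate it.

Call:
{"op": "send_rows", "data": {
  "targets": [
    {"x": 0, "y": 0.05, "z": 0.2, "spin": 0, "claw": 94},
    {"x": 0, "y": 0.1, "z": 0.2, "spin": 0, "claw": 94},
    {"x": 0, "y": 0, "z": 0.2, "spin": 0, "claw": 94},
    {"x": 0, "y": 0, "z": 0.2, "spin": 0, "claw": 94},
    {"x": 0, "y": 0, "z": 0, "spin": 0, "claw": 94}
  ]
}}

```text
time_s: 12.0
ee_pos: [0.4526, 0.0861, 0.1843]
eef_rot: [3.139, 0.008, 2.973]
force: [-0.2, -0.3, -0.4]
grip_width: 0.0372
grip_force: 0.0
```

```bash
python3 look.py
```

```text
12.0 [0.45262978 0.08606328 0.18425395] [-0.16691222 -0.31116966 -0.40031954] [ 0.03060575  0.00493147 -0.00547734] 0.037229847889470376
scene [275.965 200.07 ] 400 [0.46856405 0.09897114] ((460.97393798828125, 99.19324493408203), (69.62715911865234, 112.90399932861328), 80.7281723022461)
wrist [254.42931354 168.70426716] 2695 [0.45228971 0.09372172] ((457.0616455078125, 92.30902862548828), (58.21951675415039, 117.73438262939453), 80.29435729980469)
wrist [253.71990172 146.37592138] 407 [0.42391766 0.09753572] ((423.5659484863281, 97.94984436035156), (27.114521026611328, 27.37058448791504), 80.29158020019531)
wrist [253.72193878 195.68367347] 392 [0.48628538 0.08709504] ((486.2093811035156, 87.48199462890625), (28.179935455322266, 28.004484176635742), 80.1900405883789)
```

Tray centre (0.457, 0.0923), yaw -9.7°, matching the tool. I'll descend open across its width.

Call:
{"op": "send_rows", "data": {
  "targets": [
    {"x": 0.022, "y": 0.031, "z": 0, "spin": 0, "claw": 94},
    {"x": 0, "y": 0, "z": -0.15, "spin": 0, "claw": 94},
    {"x": 0, "y": 0, "z": -0.2, "spin": 0, "claw": 94},
    {"x": 0, "y": 0, "z": -0.2, "spin": 0, "claw": 94},
    {"x": 0, "y": 0, "z": -0.2, "spin": 0, "claw": 94},
    {"x": 0, "y": 0, "z": -0.15, "spin": 0, "claw": 94},
    {"x": 0, "y": 0, "z": -0.05, "spin": 0, "claw": 94},
    {"x": 0, "y": 0, "z": 0, "spin": 0, "claw": 94}
  ]
}}

```text
time_s: 12.95
ee_pos: [0.4542, 0.0923, -0.0119]
eef_rot: [-3.141, -0.003, 2.973]
force: [-0.2, -0.1, 1.5]
grip_width: 0.0938
grip_force: 0.0
```

Call:
{"op": "send_rows", "data": {
  "force": 25,
  "targets": [
    {"x": 0.01, "y": 0, "z": -0.04, "spin": 0, "claw": 94},
    {"x": 0, "y": 0, "z": 0, "spin": 0, "claw": 94},
    {"x": 0, "y": 0, "z": 0, "spin": 0, "claw": 50},
    {"x": 0, "y": 0, "z": 0, "spin": 0, "claw": 50},
    {"x": 0, "y": 0, "z": 0, "spin": 0, "claw": 50},
    {"x": 0, "y": 0, "z": 0, "spin": 0, "claw": 50},
    {"x": 0, "y": 0, "z": 0, "spin": 0, "claw": 50}
  ]
}}

```text
time_s: 13.65
ee_pos: [0.4572, 0.0923, -0.0184]
eef_rot: [3.141, 0.0, 2.973]
force: [-0.6, 0.5, 2.6]
grip_width: 0.0596
grip_force: 25.0
```

Call:
{"op": "send_rows", "data": {
  "targets": [
    {"x": 0, "y": 0, "z": 0.1, "spin": 0, "claw": 50},
    {"x": 0, "y": 0, "z": 0.2, "spin": 0, "claw": 50},
    {"x": 0, "y": 0, "z": 0.2, "spin": 0, "claw": 50},
    {"x": 0.06, "y": -0.1, "z": 0.2, "spin": 0, "claw": 50},
    {"x": 0.06, "y": -0.2, "z": 0.1, "spin": 0, "claw": 50},
    {"x": 0.06, "y": -0.2, "z": 0.1, "spin": 0, "claw": 50},
    {"x": 0.06, "y": -0.2, "z": 0, "spin": 0, "claw": 50},
    {"x": 0.06, "y": -0.2, "z": 0, "spin": 0, "claw": 50},
    {"x": 0, "y": 0, "z": 0, "spin": 0, "claw": 50},
    {"x": 0, "y": 0, "z": 0, "spin": 0, "claw": 50}
  ]
}}

```text
time_s: 14.65
ee_pos: [0.5167, -0.0882, 0.1609]
eef_rot: [3.141, -0.001, 2.971]
force: [0.8, 1.6, -1.3]
grip_width: 0.0599
grip_force: 25.0
```

```bash
python3 - <<'E'
from h import *; from station import *
o=get_obs();print(o['time_s'],o['ee_pos'],o['eef_rot'],o['grip_width'])
for n in('wrist','scene','top'):
    m=camera_model(n);im=camera(n);cv2.imwrite(f'pics/m_{n}.png',im)
    for c,a,l in blobs(red(im),4):
        p=plane(m,c[0],c[1],.1015,n=='wrist')[0]
        if abs(p[0]-.556)<.15 and abs(p[1]+.2175)<.1: print(n,c.round(1),a,p.round(4))
E
```

```text
14.65 [ 0.51672485 -0.08819618  0.16085986] [ 3.14138874e+00 -1.10781064e-03  2.97116785e+00] 0.059850749322221265
wrist [122.3 155.1] 375 [ 0.462  -0.2003  0.1015]
wrist [122.9 190.3] 134 [ 0.4958 -0.2091  0.1015]
scene [223.9 121.7] 15 [ 0.6517 -0.2349  0.1015]
top [359.7 165.8] 10 [ 0.6498 -0.2341  0.1015]
top [357.9 175.3] 7 [ 0.615  -0.2273  0.1015]
top [350.9 217.2] 11 [ 0.4631 -0.2024  0.1015]
```

View pics/m_wrist.png

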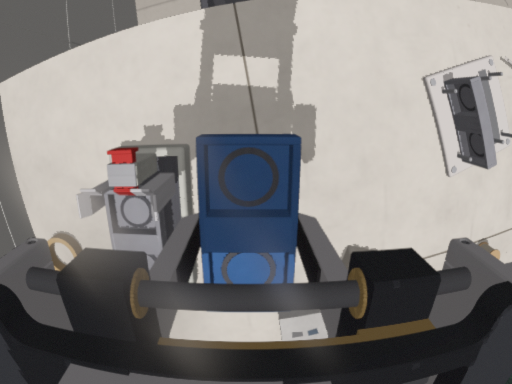

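The tray is held level, pockets up, with rim top edge near row 135. The magazine's near knob is at (122,155), its nose at (123,190), with the grey tray beneath. I'll check the tray's offset in the grip from its near rim edge.

```bash
python3 - <<'E'
from h import *; from station import *
m=camera_model('wrist');im=cv2.imread('pics/m_wrist.png');o=get_obs();p=o['ee_pos']
k=blue(im);u=np.arange(215,285);v=np.array([np.nonzero(k[100:,i])[0][0]+100 for i in u])
print(v[::10]); yaw=o['eef_rot'][2]; tx=np.array([np.cos(yaw),np.sin(yaw)])
for z in (.1993,.1793):
    P=plane(m,u,v-.5,z,True)[:,:2]; print(z,np.median((P-p[:2])@tx), P[[0,-1]])
print(p,tx)
ux=np.array([np.cos(np.radians(-9.8)),np.sin(np.radians(-9.8))])
print('slope yaw from edge',np.degrees(np.arctan2(*(P[-1]-P[0])[::-1]))-90)
E
```

```text
[136 135 135 135 135 135 135]
0.1993 0.059468136379502504 [[ 0.45551828 -0.09523804]
 [ 0.46145448 -0.05686201]]
0.1793 0.057841967990426166 [[ 0.45680411 -0.0977127 ]
 [ 0.46345192 -0.05473636]]
[ 0.51679362 -0.08682789  0.16131693] [-0.98595683  0.16700038]
slope yaw from edge -8.793118084511576
```

Call:
{"op": "send_rows", "data": {
  "targets": [
    {"x": 0.04, "y": -0.13, "z": 0, "spin": 0, "claw": 50},
    {"x": 0.05, "y": -0.17, "z": 0, "spin": 0, "claw": 50},
    {"x": 0.05, "y": -0.17, "z": 0, "spin": 0, "claw": 50},
    {"x": 0.05, "y": -0.15, "z": -0.03, "spin": 0, "claw": 50},
    {"x": 0.007, "y": -0.033, "z": -0.03, "spin": 0, "claw": 50},
    {"x": 0, "y": 0, "z": 0, "spin": 0, "claw": 50},
    {"x": 0, "y": 0, "z": 0, "spin": 0, "claw": 50}
  ]
}}

```text
time_s: 15.5
ee_pos: [0.5563, -0.217, 0.1494]
eef_rot: [3.141, -0.0, 2.974]
force: [0.5, 0.0, -2.1]
grip_width: 0.0597
grip_force: 25.0
```

Call:
{"op": "send_rows", "data": {
  "targets": [
    {"x": 0, "y": 0, "z": -0.1, "spin": 0, "claw": 50},
    {"x": 0, "y": 0, "z": -0.08, "spin": 0, "claw": 50},
    {"x": 0, "y": 0, "z": -0.03, "spin": 0, "claw": 50},
    {"x": 0, "y": 0, "z": 0, "spin": 0, "claw": 50}
  ]
}}

```text
time_s: 15.9
ee_pos: [0.5563, -0.2174, 0.1073]
eef_rot: [3.141, -0.001, 2.974]
force: [-0.6, 0.3, -1.1]
grip_width: 0.0602
grip_force: 25.0
```

Call:
{"op": "send_rows", "data": {
  "targets": [
    {"x": 0, "y": 0, "z": -0.03, "spin": 0, "claw": 50},
    {"x": 0, "y": 0, "z": 0, "spin": 0, "claw": 50}
  ]
}}

```text
time_s: 16.1
ee_pos: [0.5565, -0.2181, 0.1014]
eef_rot: [-3.142, 0.0, 2.973]
force: [0.0, 1.1, -2.0]
grip_width: 0.0597
grip_force: 25.0
```

Call:
{"op": "send_rows", "data": {
  "targets": [
    {"x": 0, "y": 0, "z": -0.025, "spin": 0, "claw": 50},
    {"x": 0, "y": 0, "z": 0, "spin": 0, "claw": 50}
  ]
}}

```text
time_s: 16.3
ee_pos: [0.5563, -0.2182, 0.096]
eef_rot: [3.141, -0.0, 2.973]
force: [0.5, 1.3, -2.7]
grip_width: 0.0596
grip_force: 25.0
```

Call:
{"op": "send_rows", "data": {
  "targets": [
    {"x": 0, "y": 0, "z": -0.02, "spin": 0, "claw": 50},
    {"x": 0, "y": 0, "z": 0, "spin": 0, "claw": 50}
  ]
}}

```text
time_s: 16.5
ee_pos: [0.5564, -0.2182, 0.0919]
eef_rot: [3.141, -0.0, 2.973]
force: [-0.4, 2.5, -2.0]
grip_width: 0.0598
grip_force: 25.0
```

Call:
{"op": "send_rows", "data": {
  "targets": [
    {"x": 0, "y": 0, "z": -0.015, "spin": 0, "claw": 50},
    {"x": 0, "y": 0, "z": 0, "spin": 0, "claw": 50}
  ]
}}

```text
time_s: 16.7
ee_pos: [0.5564, -0.2182, 0.089]
eef_rot: [3.141, -0.0, 2.973]
force: [1.0, 2.9, -2.6]
grip_width: 0.0598
grip_force: 25.0
```

Call:
{"op": "send_rows", "data": {
  "targets": [
    {"x": 0, "y": 0, "z": -0.01, "spin": 0, "claw": 50},
    {"x": 0, "y": 0, "z": 0, "spin": 0, "claw": 50}
  ]
}}

```text
time_s: 16.9
ee_pos: [0.5565, -0.2182, 0.0873]
eef_rot: [3.141, -0.0, 2.973]
force: [-1.1, 4.5, -0.7]
grip_width: 0.0596
grip_force: 25.0
```

Call:
{"op": "send_rows", "data": {
  "targets": [
    {"x": 0, "y": 0, "z": 0, "spin": 0, "claw": 66},
    {"x": 0, "y": 0, "z": 0, "spin": 0, "claw": 76},
    {"x": 0, "y": 0, "z": 0, "spin": 0, "claw": 82},
    {"x": 0, "y": 0, "z": 0.1, "spin": 0, "claw": 82},
    {"x": 0, "y": 0, "z": 0.15, "spin": 0, "claw": 82},
    {"x": 0, "y": 0, "z": 0.15, "spin": 0, "claw": 82},
    {"x": 0, "y": 0, "z": 0.15, "spin": 0, "claw": 0},
    {"x": 0, "y": 0, "z": 0, "spin": 0, "claw": 0},
    {"x": 0, "y": 0, "z": 0, "spin": 0, "claw": 0},
    {"x": 0, "y": 0, "z": 0, "spin": 0, "claw": 0}
  ]
}}

```text
time_s: 17.9
ee_pos: [0.556, -0.2183, 0.1961]
eef_rot: [3.141, -0.002, 2.973]
force: [0.4, -0.2, -0.5]
grip_width: 0.0532
grip_force: 0.0
```

```bash
python3 - <<'E'
from h import *; from station import *
o=get_obs();print(o['time_s'],o['ee_pos'],o['force'],o['grip_width'])
m=camera_model('wrist');im=camera('wrist');cv2.imwrite('pics/n_wrist.png',im);n='wrist'
for z,f in((.125,blue),(.1015,red)):
    for c,a,l in blobs(f(im),30):
        v,u=np.nonzero(l);q=plane(m,u,v,z,True)[:,:2]
        if abs(q.mean(0)[1]+.2175)<.1: print(f.__name__,a,c.round(),q.mean(0).round(4),cv2.minAreaRect((q*1e3).astype(np.float32)))
E
```

```text
17.9 [ 0.5559972  -0.21829443  0.19611868] [ 0.4423764  -0.18194524 -0.51493081] 0.05317585333574289
blue 4248 [251. 183.] [ 0.5532 -0.2149] ((556.7791748046875, -217.756591796875), (59.69367599487305, 119.31108856201172), 79.8880615234375)
blue 682 [248. 152.] [ 0.5224 -0.2123] ((522.4395141601562, -212.06100463867188), (27.1690616607666, 26.5248966217041), 80.27515411376953)
blue 622 [248. 216.] [ 0.5849 -0.2228] ((584.7501220703125, -222.18954467773438), (27.71976661682129, 28.52195167541504), 79.47095489501953)
red 324 [250.  87.] [ 0.4612 -0.2005] ((461.461181640625, -200.04254150390625), (25.798664093017578, 13.215113639831543), 80.29299926757812)
red 151 [250. 121.] [ 0.4947 -0.206 ] ((494.2442932128906, -206.15744018554688), (21.009368896484375, 7.0643391609191895), 80.55030059814453)
red 184 [249. 266.] [ 0.655  -0.2341] ((655.1996459960938, -233.52162170410156), (24.333160400390625, 12.141447067260742), 80.18689727783203)
```

The tray rests level in the well at (0.5568, -0.2178). I'll press on the bar with shut fingers, aiming for a true tip height of about 91 mm (TCP about 0.0665).

Call:
{"op": "send_rows", "data": {
  "targets": [
    {"x": 0.003, "y": 0, "z": -0.15, "spin": 0, "claw": 0},
    {"x": 0, "y": 0, "z": -0.15, "spin": 0, "claw": 0},
    {"x": 0, "y": 0, "z": -0.12, "spin": 0, "claw": 0},
    {"x": 0, "y": 0, "z": 0, "spin": 0, "claw": 0},
    {"x": 0, "y": 0, "z": 0, "spin": 0, "claw": 0}
  ]
}}

```text
time_s: 18.45
ee_pos: [0.557, -0.2183, 0.1135]
eef_rot: [3.141, -0.001, 2.973]
force: [0.9, -0.8, 0.9]
grip_width: 0.0093
grip_force: 0.0
```

Call:
{"op": "send_rows", "data": {
  "targets": [
    {"x": 0, "y": 0, "z": -0.02, "spin": 0, "claw": 0},
    {"x": 0, "y": 0, "z": -0.02, "spin": 0, "claw": 0},
    {"x": 0, "y": 0, "z": 0, "spin": 0, "claw": 0}
  ]
}}

```text
time_s: 18.75
ee_pos: [0.557, -0.2184, 0.1054]
eef_rot: [3.142, 0.0, 2.973]
force: [0.6, -0.4, -0.3]
grip_width: 0.0006
grip_force: 0.0
```

Call:
{"op": "send_rows", "data": {
  "targets": [
    {"x": 0, "y": 0, "z": -0.02, "spin": 0, "claw": 0},
    {"x": 0, "y": 0, "z": -0.02, "spin": 0, "claw": 0},
    {"x": 0, "y": 0, "z": 0, "spin": 0, "claw": 0}
  ]
}}

```text
time_s: 19.05
ee_pos: [0.5573, -0.2185, 0.0976]
eef_rot: [-3.141, 0.001, 2.973]
force: [0.1, -0.9, 1.4]
grip_width: 0.0001
grip_force: 1.0
```

Call:
{"op": "send_rows", "data": {
  "targets": [
    {"x": 0, "y": 0, "z": -0.015, "spin": 0, "claw": 0},
    {"x": 0, "y": 0, "z": -0.015, "spin": 0, "claw": 0},
    {"x": 0, "y": 0, "z": 0, "spin": 0, "claw": 0}
  ]
}}

```text
time_s: 19.35
ee_pos: [0.5576, -0.2186, 0.0924]
eef_rot: [-3.141, 0.002, 2.973]
force: [-0.5, 0.4, 8.7]
grip_width: 0.0004
grip_force: 4.5
```

Call:
{"op": "send_rows", "data": {
  "targets": [
    {"x": 0, "y": 0, "z": -0.015, "spin": 0, "claw": 0},
    {"x": 0, "y": 0, "z": -0.015, "spin": 0, "claw": 0},
    {"x": 0, "y": 0, "z": 0, "spin": 0, "claw": 0}
  ]
}}

```text
time_s: 19.65
ee_pos: [0.5582, -0.2187, 0.0866]
eef_rot: [-3.141, 0.004, 2.973]
force: [3.3, -0.9, 6.6]
grip_width: 0.0004
grip_force: 3.5
```

Call:
{"op": "send_rows", "data": {
  "targets": [
    {"x": 0, "y": 0, "z": -0.015, "spin": 0, "claw": 0},
    {"x": 0, "y": 0, "z": -0.015, "spin": 0, "claw": 0},
    {"x": 0, "y": 0, "z": 0, "spin": 0, "claw": 0}
  ]
}}

```text
time_s: 19.95
ee_pos: [0.5582, -0.2188, 0.0807]
eef_rot: [-3.141, 0.004, 2.973]
force: [1.7, -0.8, 7.5]
grip_width: 0.0007
grip_force: 3.9
```

Forces are as expected. The true tip is now at about 105.5 mm; continuing gently.

Call:
{"op": "send_rows", "data": {
  "targets": [
    {"x": 0, "y": 0, "z": -0.015, "spin": 0, "claw": 0},
    {"x": 0, "y": 0, "z": -0.015, "spin": 0, "claw": 0},
    {"x": 0, "y": 0, "z": 0, "spin": 0, "claw": 0}
  ]
}}

```text
time_s: 20.25
ee_pos: [0.5583, -0.2187, 0.0748]
eef_rot: [-3.141, 0.004, 2.973]
force: [2.5, 0.3, 9.8]
grip_width: 0.0005
grip_force: 4.7
```

Call:
{"op": "send_rows", "data": {
  "targets": [
    {"x": 0, "y": 0, "z": -0.015, "spin": 0, "claw": 0},
    {"x": 0, "y": 0, "z": 0, "spin": 0, "claw": 0}
  ]
}}

```text
time_s: 20.45
ee_pos: [0.5583, -0.2188, 0.0719]
eef_rot: [-3.141, 0.004, 2.973]
force: [2.5, 0.6, 10.9]
grip_width: 0.0006
grip_force: 5.4
```

Call:
{"op": "send_rows", "data": {
  "targets": [
    {"x": 0, "y": 0, "z": -0.01, "spin": 0, "claw": 0},
    {"x": 0, "y": 0, "z": 0, "spin": 0, "claw": 0}
  ]
}}

```text
time_s: 20.65
ee_pos: [0.5583, -0.2188, 0.0701]
eef_rot: [-3.141, 0.004, 2.973]
force: [0.7, 0.9, 12.9]
grip_width: 0.0006
grip_force: 6.4
```

Call:
{"op": "send_rows", "data": {
  "targets": [
    {"x": 0, "y": 0, "z": -0.0075, "spin": 0, "claw": 0},
    {"x": 0, "y": 0, "z": 0, "spin": 0, "claw": 0}
  ]
}}

```text
time_s: 20.85
ee_pos: [0.5583, -0.2188, 0.0686]
eef_rot: [-3.141, 0.004, 2.973]
force: [0.7, 1.5, 13.8]
grip_width: 0.0006
grip_force: 6.4
```

Call:
{"op": "send_rows", "data": {
  "targets": [
    {"x": 0, "y": 0, "z": -0.005, "spin": 0, "claw": 0},
    {"x": 0, "y": 0, "z": 0, "spin": 0, "claw": 0}
  ]
}}

```text
time_s: 21.05
ee_pos: [0.5583, -0.2188, 0.0676]
eef_rot: [-3.141, 0.004, 2.973]
force: [1.2, 0.8, 13.4]
grip_width: 0.0001
grip_force: 6.5
```

Call:
{"op": "send_rows", "data": {
  "targets": [
    {"x": 0, "y": 0, "z": -0.004, "spin": 0, "claw": 0},
    {"x": 0, "y": 0, "z": 0, "spin": 0, "claw": 0}
  ]
}}

```text
time_s: 21.25
ee_pos: [0.5583, -0.2188, 0.0668]
eef_rot: [-3.141, 0.004, 2.973]
force: [0.1, 0.4, 13.2]
grip_width: 0.0004
grip_force: 6.6
```

```bash
cat > red.py <<'E'
from h import *; from station import *
o=get_obs();print(o['time_s'],o['ee_pos'],o['force'])
for n in('wrist','scene','top'):
    m=camera_model(n);im=camera(n);cv2.imwrite(f'pics/r_{n}.png',im)
    for c,a,l in blobs(red(im),4):
        v,u=np.nonzero(l);q=plane(m,u,v,.1015,n=='wrist')[:,:2];p=q.mean(0)
        if abs(p[0]-.556)<.15 and abs(p[1]+.2175)<.1: print(n,c.round(1),a,p.round(4),((q-[.5565,-.218])@[.9857,-.1685]).min().round(4),((q-[.5565,-.218])@[.9857,-.1685]).max().round(4))
E
python3 red.py
```

```text
21.25 [ 0.55830231 -0.21880417  0.06678362] [ 0.1170118   0.37974003 13.17330121]
wrist [251.   65.1] 999 [ 0.4608 -0.2004] -0.1039 -0.0904
wrist [251.1 127.4] 688 [ 0.4961 -0.2064] -0.0664 -0.0566
wrist [248.2 314.5] 36 [ 0.6239 -0.2299] 0.066 0.0708
scene [223.9 121.7] 15 [ 0.6517 -0.235 ] 0.0908 0.1027
scene [275.6 126.4] 20 [ 0.462  -0.2025] -0.102 -0.0895
top [359.5 165.7] 11 [ 0.6501 -0.2332] 0.0906 0.0985
top [358.1 175.3] 7 [ 0.615  -0.2284] 0.0567 0.0618
top [348.5 217.5] 4 [ 0.4617 -0.1937] -0.0997 -0.0954
```

Both noses appear sprung out (near -56.6 mm, far +56.7 mm from centre). I'll withdraw and verify.

Call:
{"op": "send_rows", "data": {
  "targets": [
    {"x": 0, "y": 0, "z": 0.02, "spin": 0, "claw": 0},
    {"x": 0, "y": 0, "z": 0.05, "spin": 0, "claw": 0},
    {"x": 0, "y": 0, "z": 0.15, "spin": 0, "claw": 0},
    {"x": 0, "y": 0, "z": 0.2, "spin": 0, "claw": 0},
    {"x": 0, "y": 0, "z": 0.2, "spin": 0, "claw": 0},
    {"x": 0, "y": 0, "z": 0.1, "spin": 0, "claw": 0},
    {"x": 0, "y": 0, "z": 0, "spin": 0, "claw": 0},
    {"x": 0, "y": 0, "z": 0, "spin": 0, "claw": 0}
  ]
}}

```text
time_s: 22.2
ee_pos: [0.5568, -0.2182, 0.2084]
eef_rot: [3.141, -0.001, 2.973]
force: [-0.5, -0.7, -0.5]
grip_width: 0.0002
grip_force: 0.0
```

```bash
python3 red.py; python3 - <<'E'
from h import *; from station import *
m=camera_model('wrist');im=cv2.imread('pics/r_wrist.png')
for c,a,l in blobs(blue(im),100):
    v,u=np.nonzero(l)
    for z in(.094,.115):
        q=plane(m,u,v,z,True)[:,:2]
        if abs(q.mean(0)[1]+.2175)<.1: print(z,a,c.round(),cv2.minAreaRect((q*1e3).astype(np.float32)))
E
```

```text
22.2 [ 0.55675337 -0.21822504  0.20836661] [-0.52783325 -0.6985398  -0.49106938]
wrist [249.6  87.2] 270 [ 0.461  -0.2002] -0.1027 -0.091
wrist [249.5 121.3] 193 [ 0.4963 -0.2063] -0.0658 -0.0564
scene [223.9 121.5] 16 [ 0.652  -0.2361] 0.0908 0.1042
scene [275.8 126.8] 17 [ 0.4616 -0.2004] -0.102 -0.0904
top [359.2 165.3] 6 [ 0.6515 -0.2321] 0.0928 0.0985
top [350.2 218.1] 16 [ 0.4596 -0.2   ] -0.1032 -0.094
0.094 3078 [250. 171.] ((555.8600463867188, -217.41123962402344), (59.4349250793457, 116.08899688720703), 80.25463104248047)
0.115 3078 [250. 171.] ((551.1842651367188, -216.66159057617188), (55.51565170288086, 108.43383026123047), 80.25457763671875)
0.094 524 [248. 146.] ((522.8229370117188, -211.788330078125), (26.941030502319336, 27.182056427001953), 80.26956176757812)
0.115 524 [248. 146.] ((520.3258666992188, -211.40953063964844), (25.164457321166992, 25.389604568481445), 80.26945495605469)
0.094 485 [248. 202.] ((585.0372314453125, -222.4290008544922), (28.158430099487305, 27.143640518188477), 80.25708770751953)
0.115 485 [248. 202.] ((578.4373168945312, -221.3484344482422), (26.301589965820312, 25.3537654876709), 80.2565689086914)
```

The tray measures true to size at z = 94 mm, so it is held at rim height. It is level, with both catches out and the arm clear.

```bash
python3 -c "
from station import *
print(hand_in())"
```

```text
the job is handed in; nothing more can be done
None
```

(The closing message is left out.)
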